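# Gauge the depth of a blind bore

### The job

Gauge the depth of the blind bore in the aluminium block: lift the depth gauge out of its stand, push its rod down the bore, past the drag of the spring ball in the bore's wall, until it bottoms out firmly, and only then slide the collar down the rod until it lies flat on the block's top. Leave the gauge standing there, bottomed, with the collar flat on the block. Feel your way and press gently, since forcing it mars the bore, its stop and the block's face, and leave the other things on the desk where they are.

Things in the scene. Friction and masses are not known exactly. Their poses are not given: they have to be found in the camera images.
- gauge: depth gauge, steel with a brass collar, 80 mm long, upright in the stand at the start. Round rod 10 mm in diameter, tapered over the last 3 mm to 6 mm, and on top a knurled head 14 mm in diameter and 20 mm high (60 to 80 mm above the tip) to hold it by. Origin: the tip of the rod; z runs along the rod towards the head. About 80 g with the collar.
- head_top (a point): centre of the top of the gauge's head, 80 mm above the tip
- collar_face (a point): centre of the underside of the gauge's sliding collar, a plain brass ring round the rod, 30 mm in outer diameter and 10 mm high. Its rim stands out 8 mm beyond the head all round, so it can be pushed down from above on both sides of the head. Friction of 2.5 N, less than the drag of the bore, holds it where it is put.
- collar (a joint): how far the collar has been slid down the rod, m: 0 when it is up against the head (underside 50 mm above the tip), 0 to 0.003 at the start
- block: plain aluminium block, 84 x 64 x 56 mm (x, y, z), with a grey foot, fixed to the desk; the bore is in the middle of its top. It is marred if the contact forces between gauge and block (the squeeze of the spring ball and of the wall opposite, some 8 N together, included) pass 35 N: keep pushes under about 20 N. Origin: centre of the underside
- bore_mouth (a point): centre of the bore's mouth in the block's top, z up. Vertical bore 11 mm in diameter, 1.5 mm countersink. A spring ball in its wall 15 mm down drags on the rod by 3 to 8 N: the rod does not sink by its own weight. The depth differs each time: bottomed out, the tip is 30 to 40 mm below the mouth, the top of the head 40 to 50 mm above it and a raised collar 7 to 20 mm clear.
- stop_pad (a joint): sprung pad at the bottom of the bore, out of sight: 0 m when free, 0.0025 m when the rod has pressed it fully home against its rigid stop (takes about 1.4 N on top of the drag); it rises again if the rod is lifted
- stand: grey plastic stand, 58 x 58 x 40 mm, fixed to the desk, with a loose 12.5 mm hole 34 mm deep in the middle of its top in which the gauge stands, its tip 6 mm above the desk. Origin: centre of the underside.
- long_bolt: dark screw, 12 x 12 x 41 mm, standing on its head; bystander, leave alone. Origin: centre of the underside
- side_cutters: blue-handled side cutters, 122 x 74 x 16 mm, lying; bystander, leave alone. Origin: centre of the underside
- scope_probe: black oscilloscope probe, 144 x 12 x 12 mm, lying; bystander, leave alone. Origin: centre of the underside
- tape_black: roll of black tape, 72 mm across, 17 mm high, lying flat; bystander, leave alone. Origin: centre of the underside
- board_dut: small circuit board, 50 x 88 x 10 mm, lying flat; bystander, leave alone. Origin: centre of the underside
- mug: white mug, 82 x 114 x 92 mm; bystander, leave alone. Origin: centre of the underside
Things that resemble listed ones, but are neither listed nor needed, are in the scene too. There is more than one size of the gauge; the job needs the smaller.

How it is judged:
By the outcome, as a careful person would: the job done as asked, in the order asked, and still so for the second after the job is handed in, with the robot touching nothing.
It also fails if it takes over 48 s, if anything falls off the work surface, if the arm or the gripper's body presses on something with over 40 N, if the wrist force passes 120 N, or if a joint passes its speed limit or range.

### The arm

A 7-joint arm with a two-finger parallel gripper is mounted at the origin on the work surface; the furniture and walls round the work are solid. World frame = base frame: x ahead of the robot, y to its left, z up, the work surface at z = 0. Lengths are in m, angles in rad, forces in N, time in s.
With the tool pointing down it reaches from about 0.425 to 0.825 m from the base axis. Payload 3.6 kg.
Tool frame: the origin (TCP) lies on the centre line of the jaws, within the pads' length; the fingertips stand 22 mm ahead of it and the grasp point (between the pads) lies 3 mm ahead of it; z points along the fingers, y is the line along which they close (so a half turn about z gives the same grasp; the last joint's range is limited). The gripper opens to 93 mm and grips with 3 to 60 N. Pads are 15 mm wide; open, the fingers measure 128 mm over their backs; the gripper's body (75 mm by 188 mm) begins 65 mm behind the grasp point.
Start: joints at [-1.375, 0.615, -0.013, 1.423, 0.008, 1.103, -0.04], TCP at [0.143, 0.634, 0.241] pointing down, gripper open.
Joint ranges: [-3.12, 3.12], [-0.3, 2.06], [-1.34, 1.32], [0.26, 2.42], [-1.36, 4.5], [0.01, 1.98], [-2.84, 2.84]. Speed limits (rad/s): [2.79, 2.79, 3.14, 3.14, 3.14, 3.14, 3.14].

### API

Orientations are given as a unit quaternion [x, y, z, w].
In Python, from rig import ctrl, eoat, solver, sense, eyes, workorder gives the robot as it stands. Calls block until the motion is done:
- ctrl.goto(position, orientation): joint-space move of the TCP to a pose.
- ctrl.line_to(position, orientation=None, speed=0.15): straight line of the TCP; orientation=None keeps the orientation; speed is the mean speed in m/s.
- ctrl.goto_joints(angles): joint-space move.
- eoat.let_go() and eoat.close_gripper(effort=None): open the fingers fully, or close them until they stop; effort is the grip in N (None keeps the last).
- ctrl.dwell(seconds).
- solver.solve_ik(position, orientation): joint angles nearest the present ones, or None.
- sense(): the state.
- eyes.capture(name): name is "side" or "top"; returns the picture (480x640x3 uint8, red, green, blue); there is no depth.
- eyes.calibration(name): a dict with "K" (3x3 intrinsics, pixels), "distortion" ([k1, k2, p1, p2, k3] as OpenCV has them; the pictures are not rectified), "rvec" (rotation vector, rad) and "tvec" (3), from world to camera coordinates, as OpenCV has them. Camera axes: x right, y down, z forward; pixel columns grow to the right and rows downward; lengths in m; the calibration is good to about 2 mm. A picture is of the moment at which its call begins. calibration takes no time and is no camera call.
A pose or a line that the arm cannot do raises ctrl.IKError and nothing moves.
- workorder.close_job(): hands the job in; it is judged then, once.
Trained networks look in the newest picture that a camera, given by its name, has taken for a name from the list of things; names that differ only in an ending like _2 or _b are one class to them, and where a whole thing is asked for, a point or a joint stands for the part that bears it (a point fixed in the world has none). Each returns a list of dicts, best first, with "p" (0 to 1); they miss things now and then, are a little off and sometimes report something else, mostly with a low value. They report only what shows in the picture. A call takes as long as a camera call. They do not tell look-alikes from the thing itself.
- eyes.recognise(camera, thing): "rect" ([left, top, right, bottom] in pixels, round what is visible of it).
The state is a dict: "clock": time; "joints": joint angles; "qvel": joint speeds; "joint_torque": joint torques, N m; "position": TCP position; "ee_rot": TCP orientation; "force": force on the tool from outside, world axes, zero at the start; "torque": the same for the moment, N m; "width": finger opening in m; "gripper_force": force on a finger pad.
Only numpy, scipy, OpenCV 4.12 (cv2) and the standard library are available. Lean on these libraries where they do the work, as an engineer would, in place of code of your own. Each camera call takes 0.05 s, during which the arm holds its last target. There are 200 camera calls.

## Working session

There is one attempt and no reset: what is moved stays moved. The work goes in short steps, each a Python script; the robot and the scene stay as the last script left them, time stands still between calls to the robot, and variables do not carry over. Pictures are saved under pics/ and viewed, at most 10 in all, crops included, and the job is handed in when it is done.

```bash
mkdir -p pics; ls
python3 - <<'E'
from rig import ctrl,eoat,solver,sense,eyes
import cv2,numpy as np
for c in ("side","top"):
    im=eyes.capture(c); cv2.imwrite(f"pics/{c}0.png",im[:,:,::-1])
    k=eyes.calibration(c); print(c,{a:np.round(b,4).tolist() for a,b in k.items()})
    for t in("gauge","collar_face","block","stand"):
        print(t,[(np.round(d["rect"]).astype(int).tolist(),round(d["p"],2)) for d in eyes.recognise(c,t)])
s=sense();print(s)
E
```

```text
pics
side {'K': [[564.762, 0.0, 311.9513], [0.0, 564.762, 246.5048], [0.0, 0.0, 1.0]], 'distortion': [0.0632, 0.0, 0.0, 0.0, 0.0], 'rvec': [0.654, -2.5746, 1.2653], 'tvec': [0.4779, 0.2836, 0.632]}
gauge [([181, 299, 212, 370], 0.91), ([250, 340, 270, 375], 0.9)]
collar_face [([180, 313, 213, 342], 0.77), ([248, 350, 273, 372], 0.67)]
block [([297, 199, 365, 263], 0.6)]
stand [([225, 356, 300, 422], 0.85)]
top {'K': [[620.9318, 0.0, 318.6909], [0.0, 620.9318, 245.4563], [0.0, 0.0, 1.0]], 'distortion': [0.0586, 0.0, 0.0, 0.0, 0.0], 'rvec': [2.2046, -2.1389, 0.1154], 'tvec': [-0.0973, 0.6136, 1.1698]}
gauge [([194, 216, 218, 240], 0.85), ([202, 271, 215, 286], 0.47)]
collar_face [([194, 217, 219, 241], 0.83), ([202, 269, 220, 285], 0.59)]
block [([351, 220, 408, 280], 0.57)]
stand [([193, 259, 232, 300], 0.87)]
{'clock': 0.5, 'joints': array([-1.37552764,  0.61489319, -0.0126135 ,  1.4234698 ,  0.00810818,
        1.1033861 , -0.04044031]), 'qvel': array([-0.0011802 ,  0.00130113, -0.00077594, -0.0025626 , -0.00229119,
       -0.00083934, -0.00159313]), 'joint_torque': array([ 4.42537987e-05, -4.58395600e+01,  2.08789995e-01, -1.65864140e+01,
       -6.11220952e-02,  1.39352240e-02,  4.75043817e-05]), 'position': array([0.14293183, 0.63403253, 0.24062141]), 'ee_rot': array([ 1.10648711e-01,  9.93859577e-01, -5.13201207e-05, -2.27460571e-05]), 'force': array([0.0722603 , 0.06554449, 0.35487707]), 'torque': array([ 0.0726419 ,  0.09516548, -0.08768845]), 'gripper_force': 0.0, 'width': 0.09275966512040552}
```

View pics/side0.png

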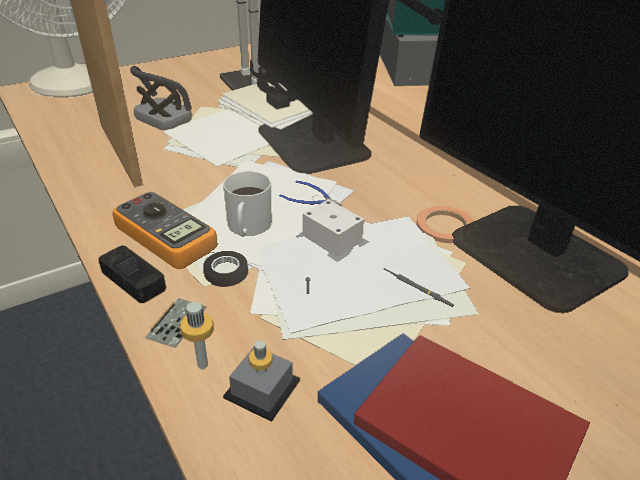

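View pics/top0.png

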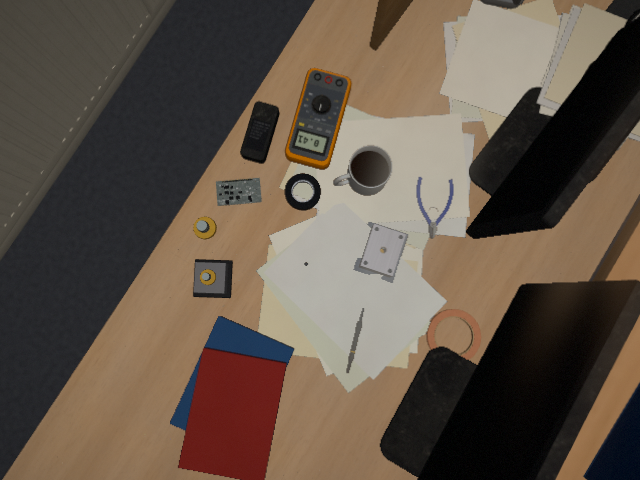

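The side view shows two gauges: A at side (197,335) / top (205,228), tall and standing free by the board, and B at side (260,357) / top (208,277), upright in the grey stand. B fits, because it is smaller and in the stand. The block is at side (333,228) / top (382,249), with the bore in the middle of its top among the corner screws.

```bash
cat > h.py <<'E'
import numpy as np,cv2
from rig import ctrl,eoat,solver,sense,eyes,workorder
def cam(c):
    k=eyes.calibration(c);return np.array(k["K"]),np.array(k["distortion"]),cv2.Rodrigues(np.array(k["rvec"]))[0],np.array(k["tvec"]).ravel(),np.array(k["rvec"])
def onz(c,px,z):
    K,d,R,t,_=cam(c);u=cv2.undistortPoints(np.array([[px]],float),K,d).ravel()
    r=R.T@np.r_[u,1];o=-R.T@t;return o+r*(z-o[2])/r[2]
def proj(c,p):
    K,d,R,t,rv=cam(c);return cv2.projectPoints(np.array(p,float).reshape(-1,1,3),rv,t,K,d)[0].reshape(-1,2)
def tri(pa,pb):
    A=[];b=[]
    for c,px in(("side",pa),("top",pb)):
        K,d,R,t,_=cam(c);u=cv2.undistortPoints(np.array([[px]],float),K,d).ravel()
        for i in(0,1):
            A.append(R[i]-u[i]*R[2]);b.append(u[i]*t[2]-t[i])
    return np.linalg.lstsq(np.array(A),np.array(b),rcond=None)[0]
E
python3 - <<'E'
from h import *
s=cv2.imread("pics/side0.png");t=cv2.imread("pics/top0.png")
f=lambda im,x,y,w=40,h=30:cv2.resize(im[y-h:y+h,x-w:x+w],(400,300),interpolation=cv2.INTER_CUBIC)
out=np.vstack([np.hstack([f(s,260,370),f(t,208,277)]),np.hstack([f(s,333,230),f(t,382,249)])])
cv2.imwrite("pics/crop0.png",out)
print("gauge head top z.086:",onz("top",(207.5,277),.086), onz("side",(260,344),.086))
print("block z.056:",onz("top",(383,249),.056),onz("side",(332,216),.056))
print("big gauge",onz("top",(202,226),.12))
E
```

```text
gauge head top z.086: [0.54646599 0.12322204 0.086     ] [0.54784715 0.12572887 0.086     ]
block z.056: [ 0.61073661 -0.2005248   0.056     ] [ 0.61122689 -0.20127479  0.056     ]
big gauge [0.63586527 0.13151899 0.12      ]
```

View pics/crop0.png

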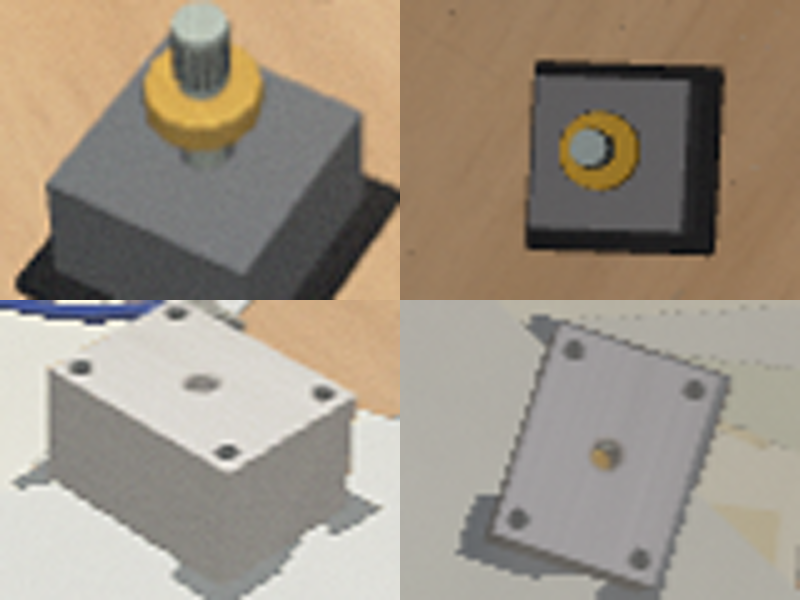

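Crops confirm: the small gauge is in the stand (head top at side (260,344), top (205.5,276.5)), and the block's open bore is at side (333.2,216.4), top (382.8,249.8). I'll grasp it, closing along y to stay away from the big gauge.

Run:
```python
from h import *
for c in("side","top"):
    K,d,R,t,_=cam(c);print(c,"cam pos",-R.T@t)
g=[onz("side",(260,344),.086),onz("top",(205.5,276.4),.086)];b=[onz("side",(333.2,216.3),.056),onz("top",(382.7,249.8),.056)]
print(g,b,"tri",tri((260,344),(205.5,276.4)),tri((333.2,216.3),(382.7,249.8)))
p=np.mean(g,0)
for q in([0,1,0,0],[1,0,0,0]):
    print(q,[np.round(solver.solve_ik(list(x),q),2) if solver.solve_ik(list(x),q) is not None else None for x in([p[0],p[1],.09],[.611,-.2,.15])])
```

```text
side cam pos [0.27767496 0.51581533 0.60418806]
top cam pos [ 0.49504365 -0.07433505  1.22633598]
[array([0.54784715, 0.12572887, 0.086     ]), array([0.54745654, 0.12691756, 0.086     ])] [array([ 0.60905044, -0.20147638,  0.056     ]), array([ 0.60919793, -0.19998693,  0.056     ])] tri [0.54731571 0.1266616  0.08719489] [ 0.60876661 -0.20001166  0.05703133]
[0, 1, 0, 0] [array([-0.24,  0.67, -0.04,  1.84,  0.04,  0.63,  1.27]), array([ 0.19,  0.7 ,  0.16,  1.55, -0.13,  0.9 ,  1.96])]
[1, 0, 0, 0] [array([-0.66,  0.76,  0.64,  1.85, -0.65,  0.75, -1.22]), array([-0.17,  0.85,  0.87,  1.57, -0.71,  1.07, -0.69])]
```

Run:
```python
from h import *
q=[0,1,0,0];x,y=.5476,.1264
ctrl.goto([x,y,.17],q);print(sense()["clock"])
ctrl.line_to([x,y,.0905],speed=.1);s=sense();print(s["clock"],s["position"],s["force"])
eoat.close_gripper(20);s=sense();print(s["clock"],s["width"],s["gripper_force"],s["force"])
ctrl.line_to([x,y,.17],speed=.1);s=sense();print(s["clock"],s["width"],s["force"],s["position"])
ctrl.goto([.609,-.2007,.056+.084+.015],q);ctrl.dwell(.3)
s=sense();print(s["clock"],s["width"],s["force"],s["position"])
a=eyes.capture("side");b=eyes.capture("top")
cv2.imwrite("pics/side1.png",a[:,:,::-1]);cv2.imwrite("pics/top1.png",b[:,:,::-1])
f=lambda im,x,y,w=50,h=75:cv2.resize(im[y-h:y+h,x-w:x+w,::-1],(400,600),interpolation=cv2.INTER_CUBIC)
cv2.imwrite("pics/crop1.png",np.hstack([f(a,333,200),f(b,383,250)]))
```

```text
2.825
3.7667 [0.54812243 0.12656193 0.09102477] [0.26941355 0.47725353 0.51178279]
4.9833 0.013483110216789374 19.979326128959656 [-0.71404835 -0.3094547  -0.42045159]
5.925 0.013268161666476494 [ 0.60239443  0.16834812 -1.15131547] [0.54705734 0.12627711 0.16937412]
7.4833 0.01351249651328049 [ 0.11933434 -0.05512261 -1.00750334] [ 0.60931299 -0.19942277  0.15513788]
```

View pics/crop1.png

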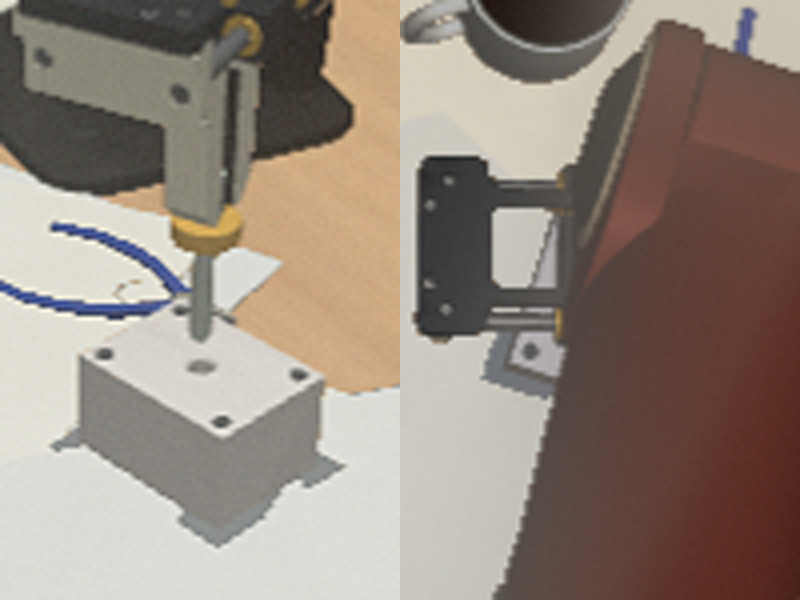

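The crop shows the gauge held vertically above the block in the side view, with the tip at about (333,209.7) and the bore at about (333.4,216.4). In the top view the arm hides everything. I'll measure this more finely.

Run:
```python
from h import *
P=np.array([sense()["position"] for _ in range(5)]);print(P, sense()["clock"],sense()["ee_rot"])
tip=np.r_[P.mean(0)[:2],.155-.0845]
ax=[tip,tip+[0,0,.03]]
print("pred tip",proj("side",ax),"bore",proj("side",[.609,-.2007,.056]))
print("jac px/mm x,y,z",[(proj("side",tip+d)-proj("side",tip))[0].round(3).tolist() for d in np.eye(3)*.001])
a=cv2.imread("pics/side1.png")
g=cv2.cvtColor(a,cv2.COLOR_BGR2GRAY)
for r in range(190,222,2): print(r,g[r,324:344].tolist())
im=cv2.resize(a[180:226,305:361],(800,657),interpolation=cv2.INTER_CUBIC)[57:]
cv2.imwrite("pics/crop2.png",im)
```

```text
[[ 0.60911331 -0.20013333  0.15509658]
 [ 0.60911331 -0.20013333  0.15509658]
 [ 0.60911331 -0.20013333  0.15509658]
 [ 0.60911331 -0.20013333  0.15509658]
 [ 0.60911331 -0.20013333  0.15509658]] 7.5833 [-4.25314255e-04  9.99999909e-01  1.43779216e-05  1.64510098e-05]
pred tip [[333.15151398 209.59595239]
 [333.86905248 194.49201652]] bore [[333.02354583 216.53644423]]
jac px/mm x,y,z [[-0.533, -0.164], [-0.264, 0.292], [0.023, -0.494]]
190 [228, 225, 221, 223, 222, 224, 207, 147, 112, 120, 122, 117, 187, 223, 219, 218, 217, 216, 217, 218]
192 [89, 184, 227, 223, 224, 203, 153, 123, 116, 121, 123, 114, 183, 221, 218, 219, 218, 218, 216, 219]
194 [98, 98, 94, 146, 171, 206, 180, 113, 117, 125, 123, 112, 183, 221, 218, 216, 216, 216, 218, 217]
196 [61, 87, 99, 98, 89, 188, 185, 113, 115, 124, 120, 110, 183, 221, 217, 219, 218, 217, 217, 218]
198 [234, 173, 95, 138, 132, 135, 133, 115, 120, 123, 123, 111, 185, 221, 219, 217, 217, 217, 218, 220]
200 [88, 115, 185, 215, 214, 201, 151, 109, 123, 123, 121, 114, 184, 222, 220, 218, 218, 221, 174, 148]
202 [216, 191, 130, 86, 90, 94, 102, 113
[... 306 characters left out ...]
 171, 115, 122, 124, 116, 156, 201, 214, 211, 208, 211, 209, 208, 212]
210 [209, 205, 208, 206, 209, 210, 212, 199, 168, 150, 191, 217, 213, 212, 210, 210, 211, 213, 211, 208]
212 [212, 214, 210, 213, 207, 208, 208, 208, 208, 210, 213, 213, 210, 211, 211, 213, 213, 213, 213, 214]
214 [210, 211, 211, 214, 212, 211, 209, 207, 201, 202, 198, 203, 209, 212, 212, 210, 213, 211, 213, 215]
216 [213, 213, 212, 212, 212, 190, 149, 124, 134, 135, 128, 128, 149, 191, 210, 210, 212, 212, 211, 213]
218 [213, 214, 215, 215, 216, 215, 208, 194, 185, 173, 171, 202, 218, 216, 211, 212, 210, 210, 210, 207]
220 [213, 213, 213, 213, 212, 214, 213, 213, 212, 213, 214, 213, 214, 212, 212, 212, 214, 210, 213, 213]
```

View pics/crop2.png

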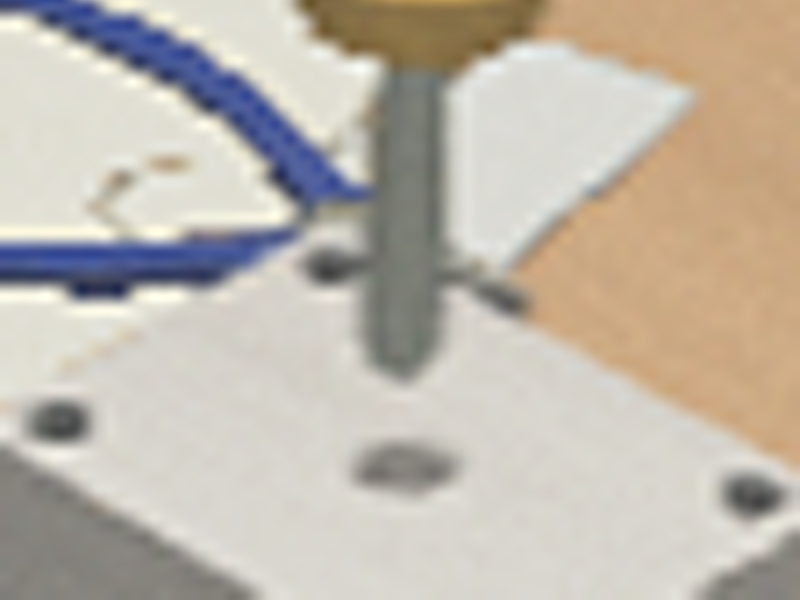

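The crop shows the rod tip at about (332.6,209.2) and the bore at about (333.1,216.4). That suggests a correction of roughly (-1.2,-0.7) mm. I'll apply it, go lower and measure again.

```bash
cat >> h.py <<'E'
def rodfit(g,rows,c0,w=9):
    C=[]
    for r in rows:
        x=np.arange(c0-w,c0+w+1);v=g[r,c0-w:c0+w+1].astype(float);bg=np.median(np.r_[v[:4],v[-4:]])
        k=np.clip(bg-v-12,0,None);C.append((k*x).sum()/k.sum())
    return C
def boreC(g,r0=212,r1=222,c0=324,c1=343):
    v=g[r0:r1,c0:c1].astype(float);k=np.clip(195-v,0,None);Y,X=np.mgrid[r0:r1,c0:c1]
    return (k*X).sum()/k.sum(),(k*Y).sum()/k.sum()
E
python3 - <<'E'
from h import *
G=lambda n:cv2.cvtColor(cv2.imread(n),cv2.COLOR_BGR2GRAY)
print("bore",boreC(G("pics/side0.png")),boreC(G("pics/side1.png")))
print(rodfit(G("pics/side1.png"),[204,205,206,207,208],333))
ctrl.line_to([.608,-.2012,.1465],[0,1,0,0],speed=.03);ctrl.dwell(.5);s=sense();print(s["clock"],s["position"],s["force"])
a=eyes.capture("side");cv2.imwrite("pics/side2.png",a[:,:,::-1]);g=G("pics/side2.png")
for r in range(206,222): print(r,g[r,325:343].tolist())
s=sense();tip=np.r_[s["position"][:2],s["position"][2]-.0845];print(s["position"],proj("side",[tip,tip+[0,0,.01],np.r_[tip[:2],.056]]))
E
```

```text
bore (np.float64(332.8325581395349), np.float64(216.25023255813954)) (np.float64(332.83781439722463), np.float64(216.26626192541198))
[np.float64(335.55598455598454), np.float64(335.5932754880694), np.float64(333.6623655913979), np.float64(332.59122401847577), np.float64(332.5940860215054)]
8.5167 [ 0.60801682 -0.20121802  0.14658701] [ 0.30471787 -0.04724106 -0.91687929]
206 [210, 209, 212, 210, 207, 215, 166, 109, 121, 124, 118, 124, 181, 211, 216, 194, 170, 173]
207 [207, 209, 209, 213, 214, 215, 169, 114, 119, 123, 118, 128, 182, 214, 207, 211, 214, 205]
208 [208, 207, 210, 209, 211, 197, 148, 113, 123, 125, 120, 122, 182, 214, 209, 209, 211, 209]
209 [207, 206, 208, 209, 213, 200, 148, 114, 123, 123, 119, 141, 192, 215, 212, 211, 212, 207]
210 [206, 208, 206, 209, 211, 197, 153, 117, 122, 126, 123, 142, 193, 212, 209, 211, 211, 212]
211 [208, 207, 207, 210, 209, 194, 145, 117, 120, 124, 115, 138, 192, 217, 211, 211, 211, 211]
212 [215, 212, 209, 209, 209, 212, 171, 114, 121, 126, 118, 157, 203, 212, 213, 214, 214, 211]
213 [213, 211, 215, 214, 211, 213, 183, 134, 119, 121, 141, 
[... 220 characters left out ...]
210]
216 [213, 214, 213, 207, 190, 148, 127, 132, 134, 128, 124, 151, 190, 211, 211, 210, 212, 211]
217 [216, 215, 213, 217, 188, 140, 126, 130, 134, 131, 124, 166, 201, 212, 210, 210, 213, 212]
218 [215, 214, 213, 215, 216, 207, 196, 184, 174, 177, 198, 217, 217, 214, 209, 212, 210, 213]
219 [212, 211, 216, 214, 216, 214, 217, 217, 218, 215, 217, 216, 213, 214, 213, 211, 210, 214]
220 [213, 212, 215, 213, 212, 215, 214, 214, 215, 214, 211, 211, 214, 211, 213, 215, 214, 212]
221 [213, 215, 213, 212, 213, 213, 213, 211, 212, 214, 213, 216, 213, 214, 215, 214, 214, 213]
[ 0.6080652  -0.20118652  0.14656711] [[333.78726479 213.59887433]
 [334.02567826 208.68680777]
 [333.64422052 216.54795127]]
```

```bash
cat >> h.py <<'E'
def down(x,y,z,zend,step,F0,fmax,gain=.00008,v=.02,every=2,hold=0):
    """step down, yielding sideways to the felt force; stops at zend or when fz>fmax"""
    n=0
    while z>zend+1e-6:
        z=max(zend,z-step);ctrl.line_to([x,y,z],[0,1,0,0],speed=v)
        if hold: ctrl.dwell(hold)
        s=sense();f=s["force"]-F0;n+=1
        if n%every==0 or f[2]>fmax: print(round(s["clock"],2),"cmd",np.round([x,y,z],4),"pos",np.round(s["position"],4),"f",f.round(1),"T",s["torque"].round(2),round(s["width"],4),flush=True)
        if f[2]>fmax or np.hypot(*f[:2])>12: print("STOP");break
        for i in(0,1):
            if abs(f[i])>.8:
                d=np.clip(gain*f[i],-.0004,.0004)
                if i==0:x+=d
                else:y+=d
    return x,y,z
E
python3 - <<'E'
from h import *
x,y=.6079,-.2003
ctrl.line_to([x,y,.1445],[0,1,0,0],speed=.03);ctrl.dwell(.2)
F=[]
for _ in range(5): F.append(sense()["force"]);ctrl.dwell(.03)
F0=np.mean(F,0);np.save("F0.npy",F0);print(F0,np.std(F,0))
print(down(x,y,.1445,.1295,.001,F0,6,every=1))
E
```

```text
[ 0.33656382  0.18075425 -0.61340054] [0.39192448 0.34756488 0.53535096]
9.43 cmd [ 0.6079 -0.2003  0.1435] pos [ 0.6078 -0.2003  0.1434] f [-0.5 -1.1  0.4] T [-0.01 -0.01 -0.02] 0.0134
9.68 cmd [ 0.6079 -0.2004  0.1425] pos [ 0.6078 -0.2004  0.1424] f [ 0.5 -0.1 -0.5] T [ 0.04 -0.02 -0.03] 0.0134
9.93 cmd [ 0.6079 -0.2004  0.1415] pos [ 0.6078 -0.2004  0.1414] f [-1.2 -0.5 -0. ] T [0.04 0.05 0.03] 0.0132
10.18 cmd [ 0.6078 -0.2004  0.1405] pos [ 0.6077 -0.2004  0.1404] f [-0.1  0.4 -0. ] T [ 0.03 -0.05  0.  ] 0.0135
10.43 cmd [ 0.6078 -0.2004  0.1395] pos [ 0.6078 -0.2004  0.1394] f [-0.4 -0.5 -0.1] T [-0.03 -0.01 -0.03] 0.0133
10.68 cmd [ 0.6078 -0.2004  0.1385] pos [ 0.6078 -0.2004  0.1384] f [-0.2 -0.2 -0.1] T [ 0.02 -0.06 -0.05] 0.0133
10.93 cmd [ 0.6078 -0.2004  0.1375] pos [ 0.6079 -0.2005  0.1375] f [-0.7  0.2 -0.1] T [-0.03 -0.05 -0.02] 0.0134
11.18 cmd [ 0.6078 -0.2004  0.1365] pos [ 0.6079 -0.2005  0.1365] f [-0.7 -0.6 -0.5] T [-0.07 -0.13 -0.  ] 0.0131
11.43 cmd [ 0.6078 -0.2004  0.1355] pos [ 0.6079 -0.2005  0.1355] f [0.6 0.1 0.1] T [-0.11 -0.18  0.04] 0.0134
11.68 cmd [ 0.6078 -0.2004  0.1345] pos [ 0.6078 -0.2005  0.1344] f [ 0.1 -0.8 -0.5] T [-0.15 -0.18  0.02] 0.0131
11.93 cmd [ 0.6078 -0.2004  0.1335] pos [ 0.6078 -0.2004  0.1334] f [-0.1 -0.6  0.2] T [-0.14 -0.17  0.03] 0.0133
12.18 cmd [ 0.6078 -0.2004  0.1325] pos [ 0.6078 -0.2004  0.1324] f [-0.5 -0.2  0.5] T [-0.18 -0.19 -0.04] 0.0133
12.43 cmd [ 0.6078 -0.2004  0.1315] pos [ 0.6078 -0.2004  0.1314] f [ 0.1 -1.8 -0.4] T [-0.13 -0.21  0.06] 0.0132
12.68 cmd [ 0.6078 -0.2005  0.1305] pos [ 0.6078 -0.2005  0.1304] f [ 0.3 -1.7 -1.3] T [-0.23 -0.21  0.  ] 0.0134
12.93 cmd [ 0.6078 -0.2007  0.1295] pos [ 0.6077 -0.2006  0.1294] f [ 1.5 -0.3 -0.8] T [-0.19 -0.25  0.05] 0.0131
(np.float64(0.6079208861522785), np.float64(-0.20066560146102078), 0.1295)
```

```bash
sed -i 's/^        for i in(0,1):/        tq=s["torque"];x-=np.clip(.0006*tq[1],-.0002,.0002);y+=np.clip(.0006*tq[0],-.0002,.0002)\n        for i in():/' h.py
python3 - <<'E'
from h import *
F0=np.load("F0.npy")
print(down(.6081,-.2008,.1295,.1125,.0015,F0,12,every=1))
E
```

```text
13.18 cmd [ 0.6081 -0.2008  0.128 ] pos [ 0.6079 -0.2007  0.1278] f [ 0.4  0.  -0. ] T [-0.1  -0.17  0.03] 0.0132
13.43 cmd [ 0.6082 -0.2009  0.1265] pos [ 0.608  -0.2007  0.1263] f [-0.3 -0.4 -0.7] T [ 0.01 -0.11  0.01] 0.0133
13.68 cmd [ 0.6083 -0.2009  0.125 ] pos [ 0.6082 -0.2008  0.125 ] f [-1.   0.2 -0.9] T [ 0.04 -0.1   0.02] 0.0135
13.93 cmd [ 0.6083 -0.2008  0.1235] pos [ 0.6085 -0.2008  0.1236] f [ 0.6 -0.7  1.6] T [ 0.04 -0.05  0.02] 0.0134
14.18 cmd [ 0.6084 -0.2008  0.122 ] pos [ 0.6084 -0.2008  0.1218] f [ 0.4 -0.6  0.7] T [ 0.04 -0.12  0.07] 0.0136
14.43 cmd [ 0.6084 -0.2008  0.1205] pos [ 0.6084 -0.2008  0.1201] f [ 0.8 -1.   0.4] T [-0.03 -0.16 -0.01] 0.0134
14.68 cmd [ 0.6085 -0.2008  0.119 ] pos [ 0.6084 -0.2008  0.1187] f [-0.2 -0.1  0.6] T [ 0.02 -0.09  0.03] 0.0133
14.93 cmd [ 0.6086 -0.2008  0.1175] pos [ 0.6084 -0.2008  0.1172] f [0.1 0.3 1.8] T [0.03 0.01 0.04] 0.0136
15.18 cmd [ 0.6086 -0.2008  0.116 ] pos [ 0.6084 -0.2008  0.1157] f [ 0.3 -0.   0.8] T [-0.01 -0.03  0.06] 0.0134
15.43 cmd [ 0.6086 -0.2008  0.1145] pos [ 0.6084 -0.2008  0.1142] f [-0.1 -0.4  0.9] T [ 0.02 -0.02 -0.  ] 0.0134
15.68 cmd [ 0.6086 -0.2008  0.113 ] pos [ 0.6084 -0.2007  0.1127] f [-0.4 -0.7 -0.1] T [0.06 0.05 0.06] 0.0135
15.93 cmd [ 0.6086 -0.2007  0.1125] pos [ 0.6085 -0.2007  0.1126] f [-0.2 -0.2  1.9] T [0.1  0.14 0.03] 0.0134
(np.float64(0.6084925093392959), np.float64(-0.2006769492301458), 0.1125)
```

Run:
```python
from h import *
F0=np.load("F0.npy")
print(down(.6085,-.2007,.1125,.0995,.0006,F0,9,every=1,v=.01))
```

```text
16.18 cmd [ 0.6085 -0.2007  0.1119] pos [ 0.6085 -0.2008  0.112 ] f [-1.5 -0.3  2.2] T [0.04 0.17 0.01] 0.0136
16.43 cmd [ 0.6084 -0.2007  0.1113] pos [ 0.6085 -0.2007  0.1113] f [-0.6 -1.3  2.2] T [ 0.08  0.05 -0.03] 0.0134
16.68 cmd [ 0.6084 -0.2006  0.1107] pos [ 0.6085 -0.2007  0.1106] f [-0.  -0.9  2.3] T [-0.03  0.04  0.01] 0.0135
16.93 cmd [ 0.6083 -0.2006  0.1101] pos [ 0.6084 -0.2007  0.1102] f [-0.2 -0.1  3.6] T [0.03 0.09 0.02] 0.0135
17.18 cmd [ 0.6083 -0.2006  0.1095] pos [ 0.6085 -0.2007  0.1099] f [-1.4  0.7  5.6] T [ 0.06  0.11 -0.06] 0.0133
17.43 cmd [ 0.6082 -0.2006  0.1089] pos [ 0.6086 -0.2007  0.1097] f [-1.8  0.2  6.9] T [ 0.08  0.21 -0.03] 0.0133
17.68 cmd [ 0.6081 -0.2005  0.1083] pos [ 0.6088 -0.2007  0.1096] f [-1.6  0.5  8.5] T [ 0.14  0.32 -0.02] 0.013
17.93 cmd [ 0.6079 -0.2005  0.1077] pos [ 0.6089 -0.2007  0.1095] f [-1.6 -0.5 10.7] T [ 0.11  0.34 -0.02] 0.0135
STOP
(np.float64(0.6079081560005221), np.float64(-0.20045403398639264), 0.10769999999999998)
```

```bash
sed -i 's/\.0006\*tq/gain*tq/g; s/gain=.00008/gain=0/' h.py
python3 - <<'E'
from h import *
F0=np.load("F0.npy")
ctrl.line_to([.6086,-.2007,.1077],[0,1,0,0],speed=.01);s=sense();print(s["position"],s["force"]-F0,s["torque"])
r=down(.6086,-.2007,.1077,.1055,.0005,F0,14,every=1,v=.01);print(r)
a=eyes.capture("side");cv2.imwrite("pics/side3.png",a[:,:,::-1])
cv2.imwrite("pics/crop3.png",cv2.resize(a[150:250,270:400,::-1],(780,600),interpolation=cv2.INTER_CUBIC))
E
```

```text
[ 0.60931612 -0.2008413   0.10944977] [-1.89484734  1.31406994 10.37859115] [0.20350569 0.51693149 0.05559973]
18.43 cmd [ 0.6086 -0.2007  0.1072] pos [ 0.6095 -0.2009  0.1094] f [-2.9  0.5 12.5] T [0.21 0.53 0.06] 0.0132
18.68 cmd [ 0.6086 -0.2007  0.1067] pos [ 0.6098 -0.2008  0.1093] f [-2.3  0.7 13.9] T [ 0.23  0.58 -0.01] 0.0133
18.93 cmd [ 0.6086 -0.2007  0.1062] pos [ 0.6101 -0.2008  0.1091] f [-2.3  0.9 14.6] T [0.23 0.52 0.05] 0.0138
STOP
(np.float64(0.6086), np.float64(-0.2007), 0.1062)
```

View pics/crop3.png

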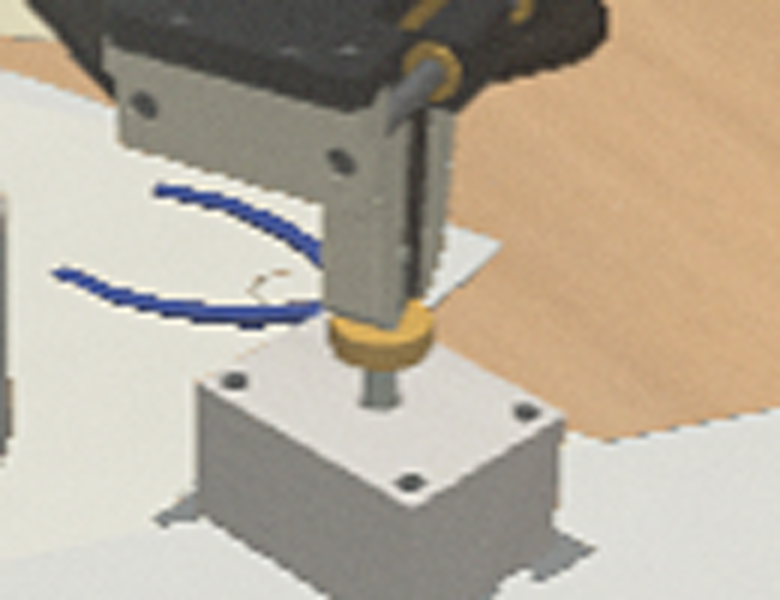

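The crop shows the rod in the bore at (333.3,217), with the raised collar's underside about 19 mm above the block. That puts the tip about 31 mm down, and it held against 14.6 N, so it is bottomed. Next I'll ease the grip to 3 N and push the collar down with the fingertips.

Run:
```python
from h import *
F0=np.load("F0.npy")
def rep(m):
    s=sense();print(m,round(s["clock"],2),s["position"].round(4),(s["force"]-F0).round(1),s["torque"].round(2),round(s["width"],4))
ctrl.line_to([.6086,-.2007,.1083],[0,1,0,0],speed=.01);rep("eased")
eoat.close_gripper(3);rep("light")
x,y,z=down(.6086,-.2007,.1083,.0915,.0015,F0,13,every=1,v=.02);rep("end")
```

```text
eased 19.34 [ 0.6092 -0.2006  0.1096] [-0.8  0.8  8.8] [0.21 0.3  0.02] 0.0133
light 19.56 [ 0.609  -0.2005  0.1085] [ 0.  -0.2  4.9] [0.19 0.02 0.02] 0.0144
19.81 cmd [ 0.6086 -0.2007  0.1068] pos [ 0.6088 -0.2005  0.1066] f [-0.3  0.5  3.4] T [ 0.23 -0.07 -0.01] 0.0136
20.06 cmd [ 0.6086 -0.2007  0.1053] pos [ 0.6089 -0.2005  0.1054] f [-0.2  0.5  4.8] T [ 0.18 -0.06  0.1 ] 0.0138
20.31 cmd [ 0.6086 -0.2007  0.1038] pos [ 0.6089 -0.2005  0.1039] f [0.3 0.4 5. ] T [ 0.21 -0.09 -0.02] 0.0133
20.56 cmd [ 0.6086 -0.2007  0.1023] pos [ 0.6088 -0.2005  0.1024] f [0.1 1.  5.5] T [ 0.23 -0.07 -0.  ] 0.0139
20.81 cmd [ 0.6086 -0.2007  0.1008] pos [ 0.6088 -0.2005  0.1008] f [-0.4  2.   5.3] T [ 0.3  -0.1  -0.02] 0.0136
21.06 cmd [ 0.6086 -0.2007  0.0993] pos [ 0.6088 -0.2005  0.0993] f [0.3 0.2 5.9] T [ 0.32 -0.12 -0.05] 0.0136
21.31 cmd [ 0.6086 -0.2007  0.0978] pos [ 0.6088 -0.2005  0.0978] f [0.8 1.1 5. ] T [ 0.32 -0.15  0.04] 0.014
21.56 cmd [ 0.6086 -0.2007  0.0963] pos [ 0.6088 -0.2005  0.0963] f [-0.2  2.   5.6] T [ 0.39 -0.2  -0.02] 0.0137
21.81 cmd [ 0.6086 -0.2007  0.0948] pos [ 0.6088 -0.2005  0.0948] f [0.2 1.6 5.9] T [ 0.39 -0.25  0.01] 0.0138
22.06 cmd [ 0.6086 -0.2007  0.0933] pos [ 0.6087 -0.2005  0.0933] f [0.3 2.  4.4] T [ 0.37 -0.2  -0.02] 0.0137
22.31 cmd [ 0.6086 -0.2007  0.0918] pos [ 0.6087 -0.2006  0.0918] f [1.  0.5 4.9] T [ 0.37 -0.25  0.05] 0.014
22.56 cmd [ 0.6086 -0.2007  0.0915] pos [ 0.6087 -0.2005  0.0916] f [1.4 1.8 5.2] T [ 0.44 -0.17  0.04] 0.0141
end 22.56 [ 0.6087 -0.2005  0.0916] [1.4 1.8 5.2] [ 0.44 -0.17  0.04] 0.0141
```

Run:
```python
from h import *
F0=np.load("F0.npy")
x,y,z=down(.6086,-.2007,.0915,.0845,.0005,F0,10,every=1,v=.01);print(z)
a=eyes.capture("side");cv2.imwrite("pics/side4.png",a[:,:,::-1])
cv2.imwrite("pics/crop4.png",cv2.resize(a[150:250,270:400,::-1],(780,600),interpolation=cv2.INTER_CUBIC))
```

```text
22.81 cmd [ 0.6086 -0.2007  0.091 ] pos [ 0.6087 -0.2006  0.0912] f [-0.2  1.3  6.2] T [ 0.44 -0.21  0.02] 0.0141
23.06 cmd [ 0.6086 -0.2007  0.0905] pos [ 0.6087 -0.2006  0.0907] f [0.8 0.9 5.7] T [ 0.44 -0.16 -0.  ] 0.014
23.31 cmd [ 0.6086 -0.2007  0.09  ] pos [ 0.6087 -0.2005  0.0902] f [0.4 1.6 5.7] T [ 0.47 -0.13  0.02] 0.0139
23.56 cmd [ 0.6086 -0.2007  0.0895] pos [ 0.6087 -0.2005  0.0897] f [1.2 0.8 6.4] T [ 0.43 -0.18  0.03] 0.0138
23.81 cmd [ 0.6086 -0.2007  0.089 ] pos [ 0.6087 -0.2005  0.0892] f [0.8 1.1 5.9] T [ 0.44 -0.18  0.04] 0.0139
24.06 cmd [ 0.6086 -0.2007  0.0885] pos [ 0.6087 -0.2005  0.0887] f [0.9 1.7 6.5] T [ 0.42 -0.18  0.01] 0.0137
24.31 cmd [ 0.6086 -0.2007  0.088 ] pos [ 0.6088 -0.2005  0.0885] f [0.4 1.1 7.3] T [ 0.47 -0.11  0.04] 0.0136
24.56 cmd [ 0.6086 -0.2007  0.0875] pos [ 0.6088 -0.2005  0.0884] f [-1.   2.6  9.9] T [0.57 0.08 0.04] 0.0139
24.81 cmd [ 0.6086 -0.2007  0.087 ] pos [ 0.6088 -0.2005  0.0884] f [-1.4  1.4 11.4] T [0.59 0.23 0.  ] 0.014
STOP
0.087
```

View pics/crop4.png

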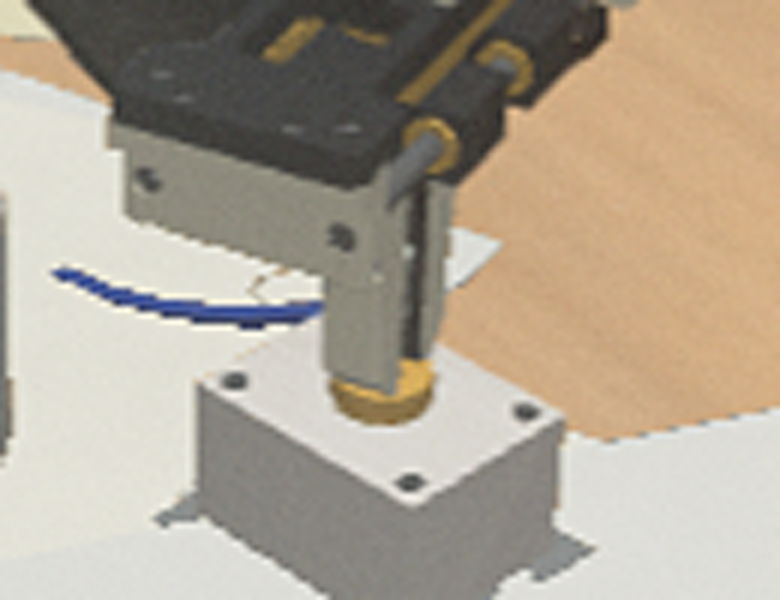

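The crop shows the collar lying on the block around (333,219), contacted right at the predicted height. Next: release, retreat and look.

Run:
```python
from h import *
ctrl.line_to([.6086,-.2007,.088],[0,1,0,0],speed=.01);print(sense()["force"])
eoat.let_go();print(sense()["width"],sense()["clock"])
ctrl.line_to([.6087,-.2006,.17],[0,1,0,0],speed=.12);print(sense()["force"])
a=eyes.capture("side");b=eyes.capture("top")
f=lambda im,x,y,w=32,h=48:cv2.resize(im[y-h:y+h,x-w:x+w,::-1],(400,600),interpolation=cv2.INTER_CUBIC)
cv2.imwrite("pics/side5.png",a[:,:,::-1])
cv2.imwrite("pics/crop5.png",np.hstack([f(a,333,205),f(b,383,250)]))
for z in(.056,.066,.096,.1,.104,.106):print(z,proj("side",[.609,-.2007,z]))
print(sense()["clock"])
```

```text
[0.79516509 2.52082296 7.55809272]
0.09335709381879716 26.4167
[-0.167202   -1.01333982  0.40262952]
0.056 [[333.02354583 216.53644423]]
0.066 [[333.25591868 211.66312185]]
0.096 [[333.97284917 196.65200318]]
0.1 [[334.07076243 194.60473087]]
0.104 [[334.16923848 192.54637642]]
0.106 [[334.21868921 191.51301201]]
27.35
```

View pics/crop5.png

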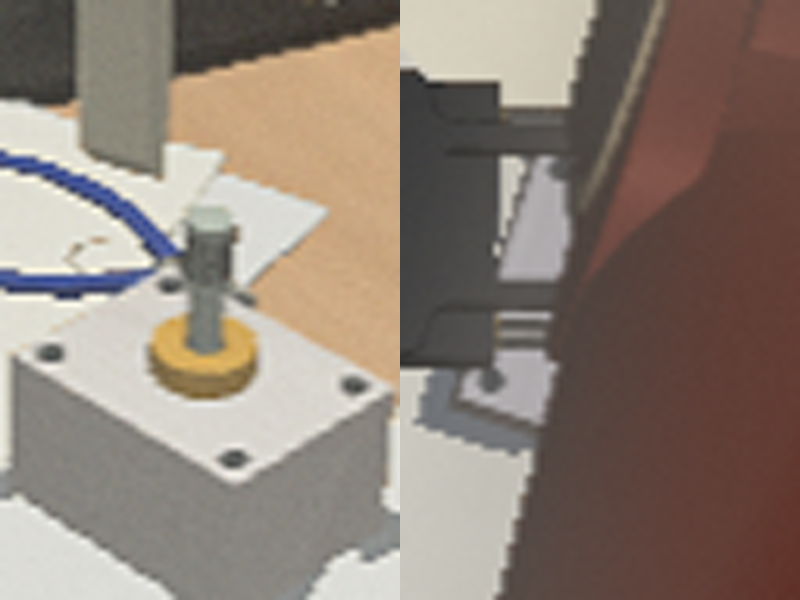

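The crop shows the gauge standing upright (head top at about (334,191.5), roughly 49 mm above the block), with the collar flat on the block. I'll use the spare time for a gentle check press on the head, to be sure it is still fully home.

Run:
```python
from h import *
eoat.close_gripper(10);ctrl.dwell(.2)
F0=np.mean([(ctrl.dwell(.03),sense()["force"])[1] for _ in range(4)],0)
x,y=.6087,-.2006
ctrl.line_to([x,y,.1305],[0,1,0,0],speed=.08)
x,y,z=down(x,y,.1305,.121,.0006,F0,11,every=1,v=.02)
ctrl.line_to([x,y,.17],[0,1,0,0],speed=.12)
a=eyes.capture("side");cv2.imwrite("pics/side6.png",a[:,:,::-1])
d=cv2.absdiff(cv2.imread("pics/side5.png"),cv2.imread("pics/side6.png")).max(2)[186:225,320:346]
print("changed px round gauge",(d>25).sum(),d.max(),sense()["clock"],sense()["force"])
```

```text
30.02 cmd [ 0.6087 -0.2006  0.1299] pos [ 0.6089 -0.2007  0.1303] f [-0.5  0.5  0.9] T [-0.01 -0.02 -0.03] 0.0005
30.27 cmd [ 0.6087 -0.2006  0.1293] pos [ 0.6087 -0.2006  0.1294] f [-1.   0.8 -0.8] T [0.1  0.05 0.04] 0.0002
30.52 cmd [ 0.6087 -0.2006  0.1287] pos [ 0.6087 -0.2006  0.1287] f [ 0.8 -0.6  0. ] T [ 0.02  0.04 -0.02] 0.0006
30.77 cmd [ 0.6087 -0.2006  0.1281] pos [ 0.6087 -0.2006  0.128 ] f [-0.3  0.6  0.4] T [0.06 0.02 0.07] 0.0002
31.02 cmd [ 0.6087 -0.2006  0.1275] pos [ 0.6089 -0.2007  0.1279] f [-0.3  0.4  2.3] T [ 0.07  0.12 -0.02] 0.0006
31.27 cmd [ 0.6087 -0.2006  0.1269] pos [ 0.6091 -0.2008  0.1277] f [-1.1 -0.1  6.5] T [ 0.02  0.21 -0.05] 0.0005
31.52 cmd [ 0.6087 -0.2006  0.1263] pos [ 0.6093 -0.2009  0.1276] f [-1.8  0.9  8.1] T [0.07 0.31 0.01] 0.0004
31.77 cmd [ 0.6087 -0.2006  0.1257] pos [ 0.6096 -0.201   0.1276] f [-1.4  0.9  9.5] T [ 0.14  0.42 -0.03] -0.0001
32.02 cmd [ 0.6087 -0.2006  0.1251] pos [ 0.6099 -0.2011  0.1275] f [-1.2  0.6 10.8] T [0.13 0.42 0.02] 0.0006
32.27 cmd [ 0.6087 -0.2006  0.1245] pos [ 0.6102 -0.2012  0.1273] f [-1.9  0.9 11.7] T [ 0.12  0.48 -0.  ] 0.0001
STOP
changed px round gauge 57 91 32.85 [ 0.00703606 -0.65760981  0.07675549]
```

Run:
```python
import cv2,numpy as np
f=lambda n:cv2.resize(cv2.imread(n)[180:230,316:349],(396,600),interpolation=cv2.INTER_CUBIC)
cv2.imwrite("pics/crop6.png",np.hstack([f("pics/side5.png"),f("pics/side6.png")]))
```

```text
(no output)
```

View pics/crop6.png

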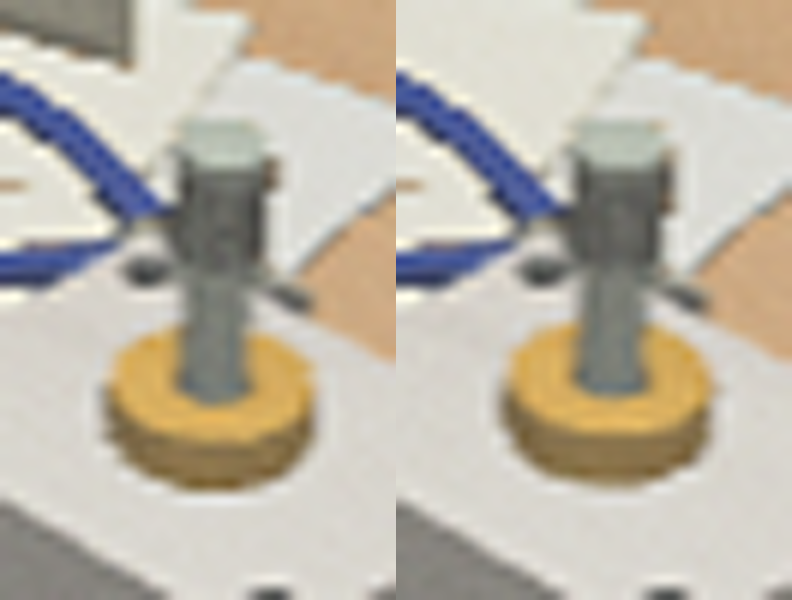

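Run:
```python
import cv2,numpy as np
a,b=[cv2.cvtColor(cv2.imread(f"pics/side{i}.png"),cv2.COLOR_BGR2HSV).astype(float) for i in(5,6)]
for im in(a,b):
    s=im[203:225,322:346];m=np.clip(s[...,1]-70,0,60)*((s[...,0]<35)&(s[...,0]>8));Y,X=np.mgrid[203:225,322:346]
    print("collar",(m*X).sum()/m.sum(),(m*Y).sum()/m.sum(),m.sum())
    h=im[188:205,326:342,2];k=np.clip(170-h,0,60);Y,X=np.mgrid[188:205,326:342]
    rows=[(k[r]*X[r]).sum()/k[r].sum() for r in(5,7,10,12,14)];print("head/rod cols",np.round(rows,2))
    h=im[200:203,326:342,2];print("collar col 333 V",im[205:224,333,2].astype(int).tolist(),im[186:196,333,2].astype(int).tolist())
```

```text
collar 333.6689911668991 213.57670850767084 8604.0
head/rod cols [334.13 333.93 331.87 333.5  331.65]
collar col 333 V [123, 128, 123, 127, 123, 123, 128, 123, 135, 222, 220, 194, 133, 142, 142, 134, 224, 218, 218] [215, 201, 214, 220, 188, 191, 193, 192, 119, 105]
collar 333.7327302631579 213.07601033834587 8512.0
head/rod cols [334.14 333.96 331.87 333.51 331.63]
collar col 333 V [127, 122, 125, 128, 125, 126, 123, 125, 196, 218, 220, 149, 139, 138, 139, 174, 221, 218, 218] [217, 201, 214, 221, 188, 194, 192, 183, 120, 108]
```

The head is unchanged, but the collar's image sits 0.5 px (about 1 mm) higher than before the check press, so it may have been lifted. I'll seat it again with the light grip. There is time.

Run:
```python
from h import *
x,y=.6088,-.2006
eoat.let_go();print(sense()["clock"])
F0=np.mean([(ctrl.dwell(.03),sense()["force"])[1] for _ in range(4)],0)
ctrl.line_to([x,y,.0925],[0,1,0,0],speed=.12);print(sense()["clock"],sense()["force"]-F0)
eoat.close_gripper(3);print(sense()["clock"],sense()["width"])
_,_,z=down(x,y,.0925,.0860,.0008,F0,9.5,every=1,v=.02)
ctrl.line_to([x,y,.088],[0,1,0,0],speed=.02)
eoat.let_go()
ctrl.line_to([x,y,.15],[0,1,0,0],speed=.12)
a=eyes.capture("side");cv2.imwrite("pics/side7.png",a[:,:,::-1])
im=cv2.cvtColor(cv2.imread("pics/side7.png"),cv2.COLOR_BGR2HSV).astype(float)
s=im[203:225,322:346];m=np.clip(s[...,1]-70,0,60)*((s[...,0]<35)&(s[...,0]>8));Y,X=np.mgrid[203:225,322:346]
print("collar",(m*X).sum()/m.sum(),(m*Y).sum()/m.sum(),m.sum())
print(im[205:224,333,2].astype(int).tolist(),im[186:196,333,2].astype(int).tolist(),sense()["clock"])
cv2.imwrite("pics/crop7.png",cv2.resize(a[165:240,283:383,::-1],(800,600),interpolation=cv2.INTER_CUBIC))
```

```text
34.325
35.2583 [-0.27194338  0.59764488  0.61904266]
36.4583 0.013988571663749335
36.71 cmd [ 0.6088 -0.2006  0.0917] pos [ 0.609  -0.2005  0.0921] f [-1.1 -0.2  2.3] T [0.18 0.1  0.01] 0.0141
36.96 cmd [ 0.6088 -0.2006  0.0909] pos [ 0.6093 -0.2006  0.0914] f [-0.9  0.3  4.8] T [0.22 0.08 0.  ] 0.0139
37.21 cmd [ 0.6088 -0.2006  0.0901] pos [ 0.6092 -0.2006  0.0903] f [-0.2  1.5  4.7] T [ 0.21 -0.05 -0.01] 0.0142
37.46 cmd [ 0.6088 -0.2006  0.0893] pos [ 0.609  -0.2006  0.0893] f [0.4 0.8 3.3] T [ 0.18 -0.15 -0.01] 0.0141
37.71 cmd [ 0.6088 -0.2006  0.0885] pos [ 0.6091 -0.2006  0.0887] f [0.5 0.6 4.8] T [ 0.24 -0.1  -0.  ] 0.0141
37.96 cmd [ 0.6088 -0.2006  0.0877] pos [ 0.6091 -0.2005  0.0885] f [-1.3  1.7  7. ] T [0.3 0.1 0. ] 0.014
38.21 cmd [ 0.6088 -0.2006  0.0869] pos [ 0.6092 -0.2005  0.0884] f [-1.6  2.  11.4] T [0.37 0.39 0.03] 0.0137
STOP
collar 333.6067875950848 213.5769455822118 8545.0
[126, 124, 126, 126, 127, 127, 126, 126, 136, 222, 218, 192, 136, 139, 140, 131, 225, 218, 217] [215, 202, 215, 220, 187, 196, 197, 191, 122, 105] 40.4833
```

View pics/crop7.png

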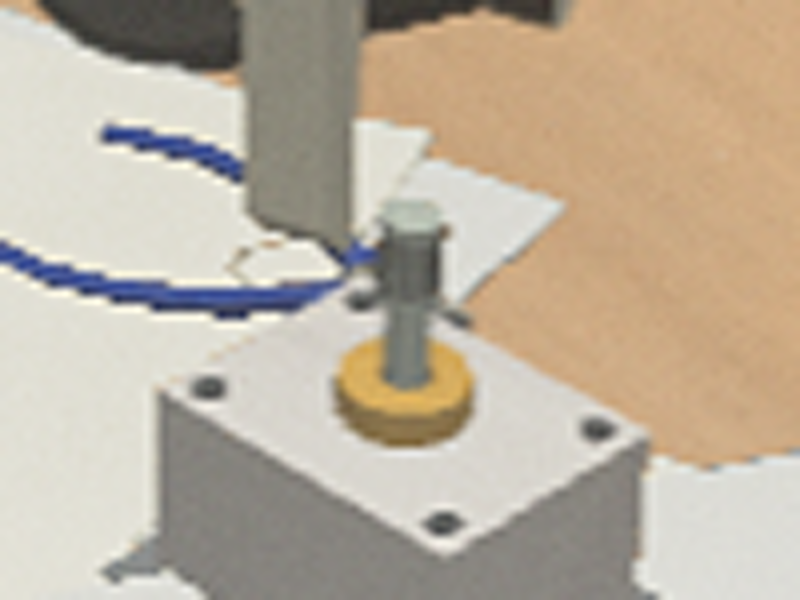

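```bash
python3 -c "
from rig import workorder;print(workorder.close_job())"
```

```text
the job is handed in; nothing more can be done
None
```

The job is handed in at about 40.5 s: the small gauge stands bottomed in the bore, tip about 30 mm down, with its collar flat on the block; a check press on the head lifted the collar about 1 mm, so I seated it again, and sensed forces stayed under about 15 N.

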